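# Roll an aroma cylinder into the labelling cradle

### The arm

A 6-joint arm with a two-finger parallel gripper is mounted at the origin on the work surface. World frame = base frame: x ahead of the robot, y to its left, z up, the work surface at z = 0. Lengths are in m, angles in degrees, forces in N, time in s.
With the tool pointing down it reaches from about 0.3 to 1 m from the base axis. Payload 5.1 kg.
Tool frame: the origin (TCP) lies on the centre line of the jaws, within the pads' length; the fingertips stand 17 mm ahead of it and the grasp point (between the pads) lies 2 mm behind it; x points along the fingers, y is the direction in which the jaws open and shut, and the axes are right-handed (so a half turn about x gives the same grasp; the last joint's range is limited). The gripper opens to 95 mm and grips with 3 to 60 N. Pads are 20 mm wide; open, the fingers measure 119 mm over their backs; the gripper's body (75 mm by 180 mm) begins 59 mm behind the grasp point.
Start: joints at [63.106, 7.093, 94.555, -0, 78.352, -4.733], TCP at [0.245, 0.602, 0.232] pointing down, gripper open.
Joint ranges: [-149.61, 149.61], [-58.7, 133.49], [1.44, 155.28], [-77.14, 257.14], [18.33, 153.61], [-166.67, 166.67]. Speed limits (degrees/s): [147.25, 147.25, 180, 180, 180, 180].

### API

Orientations are given as [roll, pitch, yaw] about the fixed x, y, z axes, in that order (R = Rz(yaw) Ry(pitch) Rx(roll)).
In Python, from rig import get_state, camera, camera_model, job_done gives the robot as it stands.
- The arm moves only by the tool step_arm, never from a script. Its argument "motion" is one flat list of numbers, 7 for each row, row after row: the shift along the tool's x, y, z in mm, then the turn, a rotation vector about the tool's x, y, z in degrees, then the finger opening in mm, from 0 to 95.1. A call has 1 to 12 rows; each row shifts and turns the commanded pose from where the row before left it, along the tool's axes as they then stand; what a row does not reach is not made up. A row lasts 1/8 s, in which the tool goes at most 62.5 mm and 10.7 degrees, less where a joint would pass 70% of its speed; a pose out of reach is approached as far as the arm can. A call with a gripper value outside its range is refused whole. The fingers move at their own pace and stop on an object; "squeeze" is the grip in N (left out, the last holds). Time passes only in rows, so rows that do not move let the fingers close. It gives the time, the measured TCP pose, the force and the opening at its end, in the units of the state.
- get_state(): the state, without advancing time (a new reading comes with each control period).
- camera(name): name is "side" or "top" or "wrist"; returns the picture (400x640x3 uint8, blue, green, red); there is no depth.
- camera_model(name): a dict with "fx", "fy", "cx", "cy" (pixels), "xyz" and "rotation" of the camera in the world. Camera axes: x right, y down, z forward; pixel columns grow to the right and rows downward; lengths in m; the calibration is good to about 2 mm. A picture is of the moment at which its call begins: read the wrist's pose just before it. camera_model takes no time and is no camera call; for the wrist camera it gives the pose at the moment of the call.
- job_done(): hands the job in, once; it reports no verdict.
The state is a dict: "time_s": time; "qpos": joint angles; "qd": joint speeds; "effort": joint torques, N m; "ee_pos": TCP position; "tcp_rot": TCP orientation; "force": force on the tool from outside, world axes, zero at the start; "torque": the same for the moment, N m; "grip_width": opening from 0.0 (shut) to 1.0 (fully open).
Only numpy, scipy, OpenCV 4.12 (cv2) and the standard library are available. Lean on these libraries where they do the work, as an engineer would, in place of code of your own. Each camera call takes 0.05 s, during which the arm holds its last target. There are 200 camera calls.

### The job

Roll the aluminium cylinder by its side, without gripping or lifting it, along the bench and up the short ramp until it drops into the V-groove of the wooden cradle. Then push it by its end along the groove until it touches the steel end stop, and leave it lying there at rest. Leave the bottles, jar, weight, beaker, vial and dish where they stand.

Things in the scene. Friction and masses are not known exactly. Their poses are not given: they have to be found in the camera images.
- cylinder: Closed cylinder of brushed aluminium lying on its side on the bench, 50 mm in diameter and 130 mm long overall (the last 12 mm at each end is a flat black cap 40 mm in diameter), about 0.4 kg, polished, rolls freely. Origin at its centre (25 mm above the bench at the start); its x axis is the long axis, and at the start points roughly as the cradle's x axis does; its y and z axes turn as it rolls.
- cradle: Fixed light-wood cradle, 260 mm long, with a cork-lined V-groove along its own x axis, from x = -160 mm (open end, nearer the robot) to the end stop at x = +100 mm. Origin on the bench plane under the groove's bottom line, which is 2 mm up at y = 0; z up. Both flanks rise at 30 degrees. A cylinder seated in the groove has its centre at y = 0, 31 mm above the bench.
- cradle_lip (a point): Middle of the lip between ramp and groove, in the cradle's frame x = -30, y = -20 mm, 13 mm above the bench. The lip is 3 mm wide; the ramp falls from it evenly to the bench at y = -102 mm. The cylinder starts on the bench before the ramp, at y about -200 to -270 mm. Beyond the groove its other flank rises to a flat ridge 24 mm high, y = 38 to 54 mm.
- cradle_stop (a point): Point on the face of the steel end stop that the cylinder's end shall touch: cradle frame x = +100 mm, y = 0, 31 mm above the bench. The stop is a plate 8 mm thick and 45 mm tall, from y = -22 to +54 mm. Touching it, the cylinder's centre is at x = +35 mm; while rolling in, the centre must stay at x below that to clear the stop.
- bottle_tall: Bystander: capped amber glass bottle with a paper label, standing, 48 mm across, 105 mm tall; origin at the centre of its underside. Not to be disturbed.
- bottle_small: Bystander: capped amber glass bottle with a paper label, standing, 42 mm across, 75 mm tall; origin at the centre of its underside. Not to be disturbed.
- jar: Bystander: clear glass jar with an aluminium lid, standing, 56 mm across, 60 mm tall; origin at the centre of its underside. Not to be disturbed.
- weight: Bystander: brass balance weight with a knob, standing, 36 mm across, 50 mm tall; origin at the centre of its underside. Not to be disturbed.
- beaker: Bystander: clear glass beaker, standing, 60 mm across, 80 mm tall; origin at the centre of its underside. Not to be disturbed.
- vial: Bystander: small amber vial with a brass cap, standing, 34 mm across, 65 mm tall; origin at the centre of its underside. Not to be disturbed.
- dish: Bystander: small white ceramic dish, 80 mm across, 22 mm tall; origin at the centre of its underside. Not to be disturbed.

How it is judged (in metres and radians):
On the way, in this order (a step that is already met when the one before it is completed fails the run):
1. the cylinder has rolled half a turn (angle between cylinder's own z axis and vertical above 2.2 rad), for 0.04 s.
2. the cylinder has rolled on to a full turn (angle between cylinder's own z axis and vertical below 0.9 rad), for 0.04 s.
3. the cylinder lies seated in the V-groove (y of cylinder in the frame of cradle between -0.005 and 0.005 m and z of cylinder in the frame of cradle below 0.0345 m and angle between the x axis of cylinder and the x axis of cradle, either way round below 0.06 rad), for 0.2 s.
At the end, for the whole second after the job is handed in: The cylinder lies at rest in the V-groove (centre within 5 mm of the groove's line, on both flanks, within 0.06 rad of parallel) with its end against the steel stop, gap at most 4 mm (all of step 3 and z of cylinder in the frame of cradle above 0.027 m and x of cylinder in the frame of cradle between 0.031 and 0.039 m and linear speed of cylinder below 0.01 m/s and angular speed of cylinder below 0.2 rad/s); the robot touches nothing.
It fails at once if the cylinder is lifted (centre more than 55 mm above the bench; rolling over the lip takes 38 mm) (height (world z) of cylinder above 0.055 m).
It fails at once if the cylinder is tipped up on end (angle between cylinder's own x axis and vertical below 1.1 rad or angle between cylinder's own x axis and vertical above 2.04 rad).
It fails at once if a bystander is moved by more than 20 mm or knocked over (distance of any of bottle_tall, bottle_small, jar, weight, beaker, vial, dish from where it was at the start of the episode above 0.02 m or angle between any of bottle_tall, bottle_small, jar, weight, beaker, vial, dish's own z axis and vertical above 0.4 rad).
It also fails if it takes over 51 s, if anything falls off the work surface, if the arm or the gripper's body presses on something with over 40 N, if the wrist force passes 120 N, or if a joint passes its speed limit or range.

## Working session

There is one attempt and no reset: what is moved stays moved. The work goes in short steps, Python scripts to look and compute and a tool call to move; the robot and the scene stay as the last step left them, time stands still between calls to the robot, and variables do not carry over. Pictures are saved under pics/ and viewed, about 8 in all and at most 12, crops included, and the job is handed in when it is done.

Besides the shell and the picture viewer there is one more tool, called after "Request:" as a command line: name --argument value ..., lists and objects as JSON in quotes. step_arm: Moves the arm, as the interface text tells. Its arguments: {"type":"object","properties":{"motion":{"type":"array"},"squeeze":{"type":"number"}},"required":["motion"]}

```bash
mkdir -p pics; ls
python3 - <<'E'
from rig import *
import cv2, numpy as np
print(get_state())
for n in("top","side"):
    cv2.imwrite(f"pics/{n}0.png",camera(n)); m=camera_model(n); print(n,m)
E
```

```text
pics
{'time_s': 0.0, 'qpos': array([ 6.31056880e+01,  7.13148556e+00,  9.46336548e+01,  3.62221653e-04,
        7.83497134e+01, -4.73302281e+00]), 'qd': array([ 0.10744932, -0.04100133,  0.01837628, -0.01113424,  0.01770688,
       -0.0557929 ]), 'effort': array([ 1.01989262e-03, -4.17589045e+01, -3.59941256e+01,  7.75434310e-02,
        4.89225250e-02, -1.45307808e-04]), 'ee_pos': array([0.2449482 , 0.60143518, 0.23041411]), 'tcp_rot': array([ -94.90992358,   89.88514569, -117.07128627]), 'force': array([-0.63479572, -0.21348418, -0.35405061]), 'torque': array([ 0.01001389,  0.03488155, -0.07525565]), 'grip_width': 1.0000038346433036}
top {'fx': 427.84349351469325, 'fy': 427.84349351469325, 'cx': 316.15527064974526, 'cy': 202.59955828198488, 'xyz': array([ 0.51010018, -0.01459544,  1.19316385]), 'rotation': array([-175.14292025,    1.78469991,  -90.98304455])}
side {'fx': 423.7305586155323, 'fy': 423.7305586155323, 'cx': 324.4117126184629, 'cy': 200.9493085173568, 'xyz': array([0.33735052, 0.5685323 , 0.7684198 ]), 'rotation': array([-1.38222804e+02, -5.89103366e-03, -1.55596560e+02])}
```

View pics/top0.png

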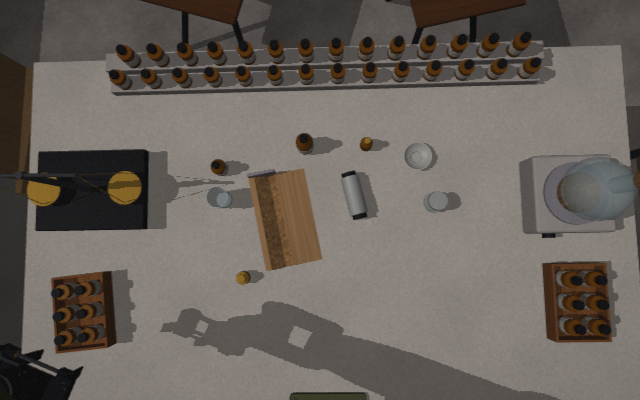

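View pics/side0.png

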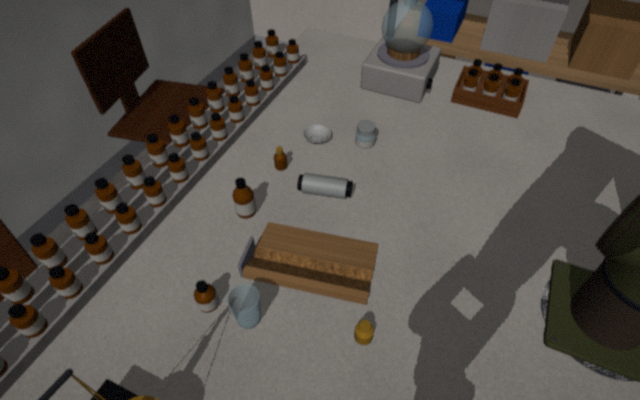

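Top: the cradle spans cols 250–320, rows 170–270, with the stop at about (262,173) and the ramp facing right. The cylinder is at about (355,195), skewed a few degrees to the cradle. I'll measure both by masks and rays.

```bash
cat > h.py <<'E'
import numpy as np, cv2
from scipy.spatial.transform import Rotation as R
from rig import *
def rot(m): return R.from_euler('xyz',m['rotation'],degrees=True).as_matrix()
def cast(m,uv,z):
    uv=np.atleast_2d(uv).astype(float)
    d=np.c_[(uv[:,0]-m['cx'])/m['fx'],(uv[:,1]-m['cy'])/m['fy'],np.ones(len(uv))]@rot(m).T
    return m['xyz']+d*((z-m['xyz'][2])/d[:,2])[:,None]
def proj(m,p):
    q=(np.atleast_2d(p)-m['xyz'])@rot(m)
    return np.c_[q[:,0]/q[:,2]*m['fx']+m['cx'],q[:,1]/q[:,2]*m['fy']+m['cy']]
E
python3 - <<'E'
from h import *
im=cv2.imread('pics/top0.png'); m=camera_model('top')
hsv=cv2.cvtColor(im,cv2.COLOR_BGR2HSV)
def big(mask,x0,y0,x1,y1):
    k=np.zeros_like(mask);k[y0:y1,x0:x1]=mask[y0:y1,x0:x1]
    c=max(cv2.findContours(k,0,2)[0],key=cv2.contourArea); return c
w=big(cv2.inRange(hsv,(5,60,30),(25,255,255)),240,160,330,280)
r=cv2.minAreaRect(w);print('wood',r,cv2.boxPoints(r).tolist(), cv2.approxPolyDP(w,4,True)[:,0].tolist())
b=cv2.inRange(hsv,(0,0,0),(180,255,45))
k=np.zeros_like(b);k[160:230,335:375]=b[160:230,335:375]
n,l,s,c=cv2.connectedComponentsWithStats(k);print(s.tolist(),c.tolist())
cv2.imwrite('pics/crop.png',cv2.resize(im[155:285,230:380],None,fx=4,fy=4,interpolation=cv2.INTER_CUBIC))
E
```

```text
wood ((284.73138427734375, 218.6348114013672), (94.72549438476562, 57.456172943115234), 78.87081146240234) [[247.40150451660156, 177.70790100097656], [303.77716064453125, 166.6175994873047], [322.061279296875, 259.56170654296875], [265.68560791015625, 270.65203857421875]] [[302, 168], [248, 178], [266, 270], [321, 259]]
[[0, 0, 640, 400, 255897], [342, 171, 14, 6, 43], [353, 212, 14, 8, 60]] [[319.48570323215984, 199.50058812725433], [348.3720930232558, 173.51162790697674], [359.78333333333336, 215.61666666666667]]
```

View pics/crop.png

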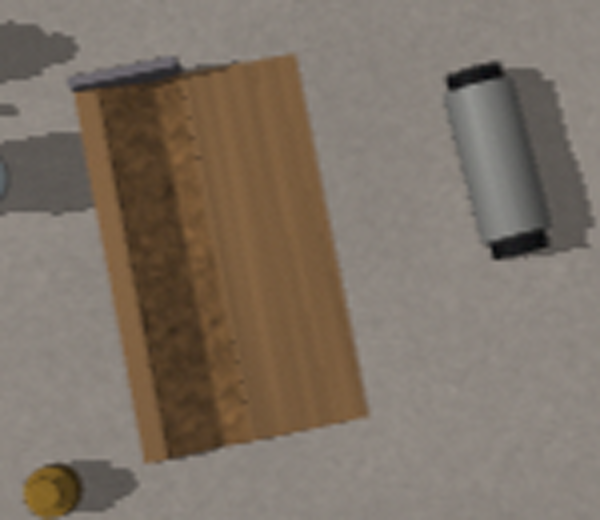

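Corners visible: ramp foot runs crop (299,55)–(368,415), ridge edge (75,90)–(145,462), caps near (474,76) and (520,244). I'll fit the frame.

```bash
cat >> h.py <<'E'
def cyl(im,m,box,z=.033,th=45):
    x0,y0,x1,y1=box; hsv=cv2.cvtColor(im,cv2.COLOR_BGR2HSV); k=np.zeros(im.shape[:2],np.uint8)
    k[y0:y1,x0:x1]=cv2.inRange(hsv,(0,0,0),(180,255,th))[y0:y1,x0:x1]
    n,l,s,c=cv2.connectedComponentsWithStats(k); i=np.argsort(-s[1:,4])[:2]+1
    return s[i].tolist(),c[i],cast(m,c[i],z)
E
python3 - <<'E'
from h import *
m=camera_model('top')
loc=np.array([[100,-102,0],[-160,-102,0],[-160,54,24],[100,54,24]])/1e3
px=np.array([[304.5,168.5],[321.7,258.5],[266,270.3],[248.5,177.3]])
w=np.array([cast(m,p,l[2])[0] for p,l in zip(px,loc)])
a,b=loc[:,:2]-loc[:,:2].mean(0),w[:,:2]-w[:,:2].mean(0)
yaw=np.arctan2((a[:,0]*b[:,1]-a[:,1]*b[:,0]).sum(),(a*b).sum())
M=R.from_euler('z',yaw).as_matrix(); t=w.mean(0)-M@loc.mean(0);t[2]=0
print('yaw',np.degrees(yaw),'t',t,'resid mm',((w-(loc@M.T+t))*1e3).round(1).tolist())
np.savez('cr.npz',M=M,t=t)
C=np.array([[348.4,173.5],[359.8,215.6]]);w=cast(m,C,.033)
q=(w-t)@M*1e3;d=q[0]-q[1];print('caps cradle',q.round(1),'dist',np.linalg.norm(d),'centre',q.mean(0),'skew',np.degrees(np.arctan2(d[1],d[0])))
ms=camera_model('side')
for n,p,z in [('bt',(304,143),.08),('vial',(366.5,144),.05),('weight',(243,278),.04),('bs',(218,167),.06),('beak',(223,200),.04),('dish',(419,156),.02),('jar',(438,202),.04)]:
    x=cast(m,p,z);print(n,x[0,:2].round(3),'cr',((x-t)@M*1e3).round()[0],'side px',proj(ms,x).round())
print('lip/stop/corners in side',proj(ms,np.vstack([loc,[[.1,0,.045],[-.03,-.02,.013]]])@M.T+t).round().tolist())
print('cyl side',proj(ms,w).round().tolist())
s=get_state();T=R.from_euler('xyz',s['tcp_rot'],degrees=True).as_matrix();print(T.round(3), ((s['ee_pos']-t)@M*1e3).round())
E
```

```text
yaw 10.067900788468034 t [0.59492579 0.13545486 0.        ] resid mm [[-1.9, -0.4, 0.0], [1.4, 1.1, 0.0], [0.3, -1.0, 0.0], [0.2, 0.4, 0.0]]
caps cradle [[  55.2 -218.1   33. ]
 [ -63.6 -225.5   33. ]] dist 119.04989471754973 centre [  -4.23906023 -221.80819646   33.        ] skew 3.579677977498466
bt [0.764 0.048] cr [ 151. -116.   80.] side px [[247. 189.]]
vial [ 0.764 -0.12 ] cr [ 122. -281.   50.] side px [[283. 153.]]
weight [0.41  0.219] cr [-168.  115.   40.] side px [[367. 324.]]
bs [0.709 0.282] cr [138. 125.  60.] side px [[209. 287.]]
beak [0.621 0.274] cr [ 50. 131.  40.] side px [[252. 306.]]
dish [ 0.734 -0.266] cr [  67. -419.   20.] side px [[318. 132.]]
jar [ 0.604 -0.307] cr [ -69. -438.   40.] side px [[368. 130.]]
lip/stop/corners in side [[270.0, 221.0], [380.0, 243.0], [368.0, 299.0], [244.0, 271.0], [252.0, 244.0], [314.0, 258.0]]
cyl side [[302.0, 180.0], [350.0, 186.0]]
[[-0.001  0.377  0.926]
 [-0.002  0.926 -0.377]
 [-1.    -0.002 -0.   ]] [-263.  520.  231.]
```

Residuals are ≤2 mm, cap spacing is 119 mm (118 expected), and the side-view projections agree. The cylinder is at cradle (-4,-222), skewed 3.6°. I'll turn the tool parallel to it and move behind it, with the jaws along its axis and opened to 70 mm.

Request:
step_arm --motion '[0,0,0,9,0,0,70,0,0,0,9,0,0,70,0,0,0,9,0,0,70,0,0,0,9,0,0,70,0,0,0,9,0,0,70,0,0,0,9,0,0,70,0,15,58.5,0,0,0,70,0,15,58.5,0,0,0,70,0,15,58.5,0,0,0,70,0,15,58.5,0,0,0,70,0,15,58.5,0,0,0,70]'

```text
time_s: 1.48
ee_pos: [0.3884, 0.334, 0.2312]
tcp_rot: [-45.8, 90.0, -121.9]
force: [1.1, 0.2, -0.2]
grip_width: 0.737
```

Request:
step_arm --motion '[0,15,58.5,0,0,0,70,0,15,58.5,0,0,0,70,0,15,58.5,0,0,0,70,0,15,58.5,0,0,0,70,0,15,58.5,0,0,0,70,0,15,58.5,0,0,0,70,0,15,58.5,0,0,0,70,0,15,58.5,0,0,0,70,0,15,58.5,0,0,0,70,0,0,0,0,0,0,70,0,0,0,0,0,0,70]'

```text
time_s: 2.85
ee_pos: [0.6445, -0.1428, 0.2308]
tcp_rot: [-132.4, 89.9, 151.4]
force: [0.6, -0.2, -1.6]
grip_width: 0.734
```

```bash
cat >> h.py <<'E'
D=np.load('cr.npz') if __import__('os').path.exists('cr.npz') else None
def tool(s):
    T=R.from_euler('xyz',s['tcp_rot'],degrees=True).as_matrix(); p=(s['ee_pos']-D['t'])@D['M']*1e3
    return p,np.degrees(np.arctan2(T[1,1],T[0,1])),T
E
python3 - <<'E'
from h import *
s=get_state();p,y,T=tool(s);print(s['time_s'],p.round(1),y,T.round(3).tolist(),s['force'],s['grip_width'],s['qpos'].round(1))
im=camera('wrist');m=camera_model('wrist');print(m)
cv2.imwrite('pics/w1.png',im)
im=camera('top');mt=camera_model('top');s,c,w=cyl(im,mt,(335,160,375,230));q=(w-D['t'])@D['M']*1e3;print(s,c,q.round(1))
cv2.imwrite('pics/t1.png',im)
E
```

```text
2.85 [ 2.000e-01 -2.826e+02  2.308e+02] 13.815718470761393 [[-0.002, 0.971, 0.239], [0.001, 0.239, -0.971], [-1.0, -0.001, -0.001]] [ 0.60509746 -0.21180813 -1.58689695] 0.7344685360983382 [-17.2   8.4  93.2   0.   78.5 -31. ]
{'fx': 284.53863438255667, 'fy': 284.53863438255667, 'cx': 324.35620737701703, 'cy': 193.2780951656892, 'xyz': array([ 0.62787649, -0.07435735,  0.3856986 ]), 'rotation': array([1.65622434e+02, 3.45555827e-02, 1.38303117e+01])}
[[364, 209, 11, 20, 87], [342, 171, 14, 6, 41]] [[368.75862069 221.45977011]
 [348.12195122 173.56097561]] [[ -83.8 -246.    33. ]
 [  55.2 -217.3   33. ]]
```

View pics/w1.png

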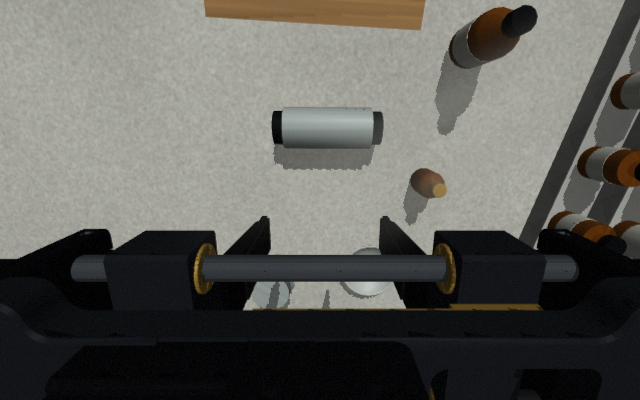

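The wrist view shows the cylinder level in the picture (caps at about (277,127) and (378,128)), so parallel to the jaws and about centred. The ramp foot runs from about (207,15) to (423,29), and the vial and tall bottle are off to the right. I'll check the numbers from these pixels.

Run:
```python
from h import *
m=camera_model('wrist')
im=cv2.imread('pics/w1.png');s,c,w=cyl(im,m,(262,95,395,150),.027,60);print(s,c)
w=cast(m,[[277,127],[378,127.5]],.027)
f=lambda w:((w-D['t'])@D['M']*1e3).round(1).tolist()
print('caps',f(w)); 
s=get_state();p,y,T=tool(s);print('caps in tool',((w-s['ee_pos'])@T*1e3).round(1).tolist())
print('foot',f(cast(m,[[423,29],[207,16]],0)))
print('vial base',f(cast(m,[[422,180]],.03)),'bottle',f(cast(m,[[470,50]],.03)))
```

```text
[[272, 111, 53, 37, 420], [373, 112, 9, 21, 148]] [[283.33095238 132.29761905]
 [377.10135135 120.89189189]]
caps [[-61.9, -223.9, 27.0], [62.1, -216.2, 27.0]]
caps in tool [[204.5, -58.1, -61.7], [204.5, 66.1, -61.0]]
foot [[108.6, -96.4, 0.0], [-153.8, -99.7, 0.0]]
vial base [[124.9, -277.4, 30.0]] bottle [[156.7, -123.3, 30.0]]
```

Both views agree. Descend (fingertips at 12 mm) and approach slowly.

Request:
step_arm --motion '[50,0,0,0,0,0,70,50,0,0,0,0,0,70,50,0,0,0,0,0,70,50,0,0,0,0,0,70,0,0,-3,0,0,0,70,0,0,-3,0,0,0,70,0,0,-3,0,0,0,70,0,0,-3,0,0,0,70,0,0,-3,0,0,0,70,0,0,-3,0,0,0,70,0,0,-3,0,0,0,70,0,0,-3,0,0,0,70]'

```text
time_s: 4.45
ee_pos: [0.6391, -0.1196, 0.0315]
tcp_rot: [-113.9, 90.0, 170.0]
force: [0.6, 0.8, 0.3]
grip_width: 0.733
```

Request:
step_arm --motion '[0,0,-3,0,0,0,70,0,0,-3,0,0,0,70,0,0,-4,0,0,0,70,0,0,-4,0,0,0,70,0,0,-5,0,0,0,70,0,0,-5,0,0,0,70,0,0,-5,0,0,0,70,0,0,-5,0,0,0,70,0,0,-5,0,0,0,70,0,0,-5,0,0,0,70]'

```text
time_s: 5.7
ee_pos: [0.6286, -0.0767, 0.0316]
tcp_rot: [-120.3, 90.0, 163.6]
force: [-0.4, -0.2, 0.9]
grip_width: 0.738
```

```bash
cat >> h.py <<'E'
def look(tag,show=True):
    s=get_state();p,y,T=tool(s);print(s['time_s'],'tool cr',p.round(1),'yaw-cr',round(y-10.07,2),'F',s['force'].round(1))
    m=camera_model('wrist');im=camera('wrist');cv2.imwrite(f'pics/w{tag}.png',im)
    mt=camera_model('top');it=camera('top');cv2.imwrite(f'pics/t{tag}.png',it)
    return m,im,mt,it
E
python3 - <<'E'
from h import *
m,im,mt,it=look('2')
cv2.imwrite('pics/v2.png',np.vstack([im[:330],cv2.resize(it[140:290,220:400],(640,533))[:260]]))
E
```

```text
5.7 tool cr [  -3.9 -214.8   31.6] yaw-cr 3.77 F [-0.4 -0.2  0.9]
```

View pics/v2.png

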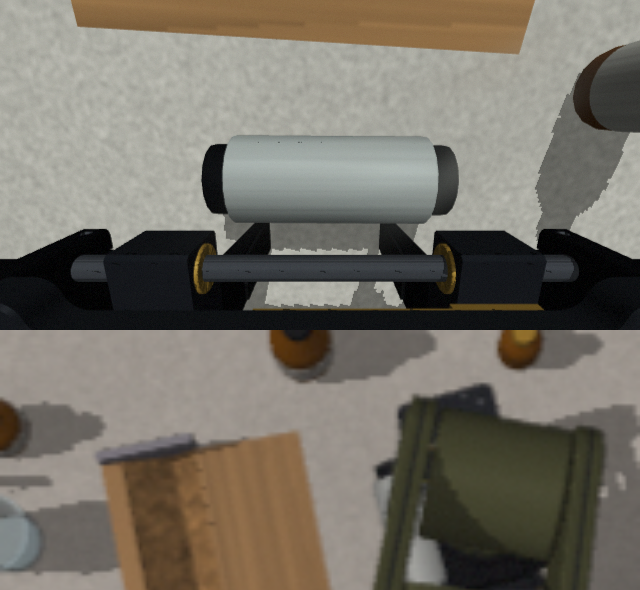

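The cylinder sits level against the fingers, with caps at cols 202–458, the ramp ahead (edge row about 25–50), and the tall bottle clear at the right. Continue the roll to the ramp foot.

Request:
step_arm --motion '[0,0,-6,0,0,0,70,0,0,-6,0,0,0,70,0,0,-6,0,0,0,70,0,0,-6,0,0,0,70,0,0,-6,0,0,0,70,0,0,-6,0,0,0,70,0,0,-6,0,0,0,70,0,0,-6,0,0,0,70,0,0,-6,0,0,0,70,0,0,-6,0,0,0,70]'

```text
time_s: 7.05
ee_pos: [0.6143, -0.0184, 0.0317]
tcp_rot: [41.9, 90.0, -34.3]
force: [0.8, 0.5, 0.8]
grip_width: 0.734
```

Request:
step_arm --motion '[0,0,-6,0,0,0,70,0,0,-6,0,0,0,70,0,0,-6,0.3,0,0,70,0,0,-6,0.3,0,0,70,-0.5,0,-6,0.3,0,0,70,-0.5,0,-6,0.3,0,0,70,-0.5,0,-6,0.3,0,0,70]'

```text
time_s: 7.92
ee_pos: [0.6047, 0.0224, 0.0333]
tcp_rot: [48.2, 90.0, -29.4]
force: [0.6, -3.1, 1.6]
grip_width: 0.733
```

Run:
```python
from h import *
m,im,mt,it=look('3')
si=camera('side')
cv2.imwrite('pics/v3.png',np.vstack([im[:300],cv2.resize(si[150:310,220:420],(640,512))[:290]]))
```

```text
7.925 tool cr [ -10.2 -113.    33.3] yaw-cr 2.25 F [ 0.6 -3.1  1.6]
```

View pics/v3.png

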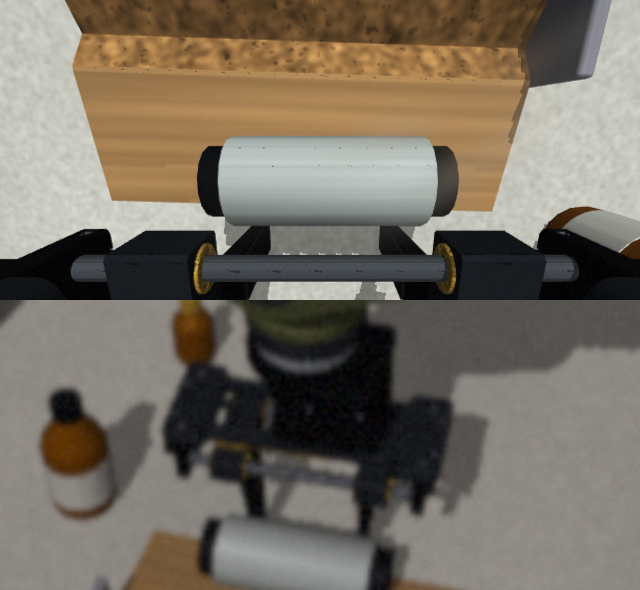

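The cylinder is on the ramp, nearly parallel, caps at cols 200–458, well clear of the stop (cols 525 and up). Continue up, slowing near the lip and turning out the last 2°.

Request:
step_arm --motion '[-0.5,0,-6,0.3,0,0,70,-0.5,0,-6,0.3,0,0,70,-0.5,0,-6,0.3,0,0,70,-0.5,0,-6,0.3,0,0,70,-0.5,0,-5,0.3,0,0,70,-0.5,0,-5,0.3,0,0,70,-0.5,0,-4,0.3,0,0,70,-0.5,0,-4,0,0,0,70,-0.5,0,-4,0,0,0,70,-0.5,0,-4,0,0,0,70]'

```text
time_s: 9.32
ee_pos: [0.5949, 0.0713, 0.0382]
tcp_rot: [51.7, 90.0, -28.1]
force: [0.5, -2.1, 1.4]
grip_width: 0.737
```

Request:
step_arm --motion '[-0.5,0,-3,0,0,0,70,-0.5,0,-3,0,0,0,70,-0.5,0,-3,0,0,0,70,-0.5,0,-3,0,0,0,70]'

```text
time_s: 9.82
ee_pos: [0.5924, 0.0834, 0.0399]
tcp_rot: [-131.8, 90.0, 148.4]
force: [-0.1, 0.1, -0.1]
grip_width: 0.735
```

Run:
```python
from h import *
m,im,mt,it=look('4')
si=camera('side')
cv2.imwrite('pics/v4.png',np.vstack([im[:300],cv2.resize(si[150:310,220:420],(640,512))[150:440]]))
```

```text
9.825 tool cr [-11.6 -50.8  39.9] yaw-cr 0.17 F [-0.1  0.1 -0.1]
```

View pics/v4.png

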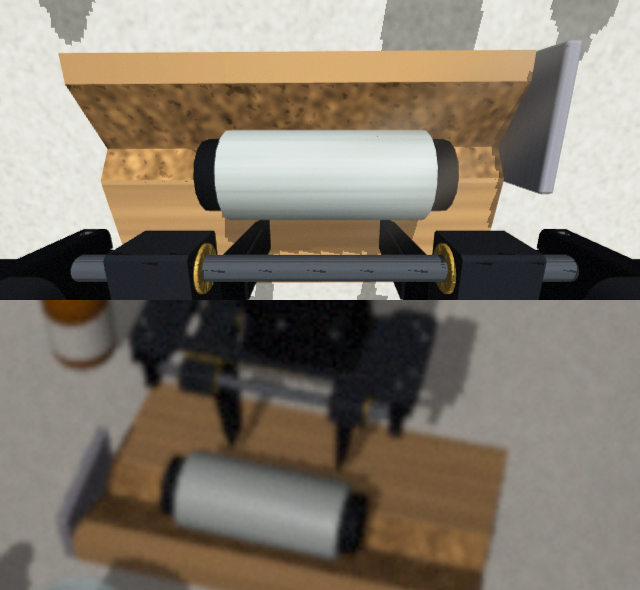

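The cylinder is at the lip and the force has just vanished; it is probably tipping in. Wait a bit and compare.

Request:
step_arm --motion '[0,0,0,0,0,0,70,0,0,0,0,0,0,70,0,0,0,0,0,0,70,0,0,0,0,0,0,70,0,0,0,0,0,0,70,0,0,0,0,0,0,70]'

```text
time_s: 10.72
ee_pos: [0.5928, 0.0829, 0.0401]
tcp_rot: [-84.7, 90.0, -164.4]
force: [-0.2, -0.4, 0.2]
grip_width: 0.739
```

Run:
```python
from h import *
m,im,mt,it=look('5')
im2=camera('wrist');a=cv2.imread('pics/w4.png')
print('diff w4-w5',cv2.absdiff(a,im)[100:230,180:480].mean(),'now',cv2.absdiff(im,im2)[100:230,180:480].mean())
cv2.imwrite('pics/v5.png',np.vstack([im[:300],cv2.resize(camera('side')[150:310,220:420],(640,512))[150:440]]))
g=cv2.cvtColor(im,cv2.COLOR_BGR2GRAY); print('col330',g[100:235:3,300].tolist())
```

```text
10.725 tool cr [-11.3 -51.3  40.1] yaw-cr 0.17 F [-0.2 -0.4  0.2]
diff w4-w5 46.685 now 1.4276837606837607
col330 [78, 93, 178, 200, 212, 216, 222, 220, 222, 226, 217, 219, 222, 227, 222, 216, 214, 210, 207, 201, 191, 191, 182, 174, 170, 159, 146, 136, 122, 112, 99, 88, 107, 107, 107, 105, 112, 110, 110, 104, 100, 98, 110, 154, 157]
```

View pics/v5.png

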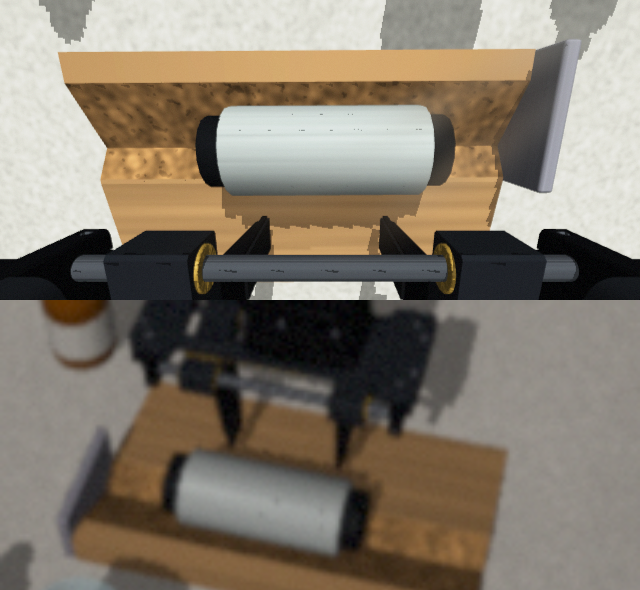

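The cylinder has dropped about 25 px into the groove and now lies parallel and still; its caps end at cols about 196 and 455. Work out its x position and the moves to get behind its near end.

Run:
```python
from h import *
m=camera_model('wrist'); f=lambda w:((w-D['t'])@D['M']*1e3).round(1).tolist()
e=cast(m,[[196,151],[455,149]],.033);print('ends',f(e))
e=cast(m,[[217,151],[434,149]],.040);print('body edges',f(e))
print('lip ends',f(cast(m,[[102,181],[502,181]],.013)),'ridge ends',f(cast(m,[[59,52],[537,50]],.024)))
mt=camera_model('top');ms=camera_model('side');print(proj(ms,(np.array([[.02,0,.031],[-.045,0,.031]])@D['M'].T)+D['t']))
s=get_state();p,y,T=tool(s);print(p,y,s['qpos'].round(1))
```

```text
ends [[-83.9, 1.5, 33.0], [62.3, 3.0, 33.0]]
body edges [[-69.4, 2.3, 40.0], [47.8, 3.6, 40.0]]
lip ends [[-156.3, -20.2, 13.0], [104.5, -19.6, 13.0]] ridge ends [[-157.2, 54.5, 24.0], [105.1, 56.1, 24.0]]
[[288.53687532 255.47659605]
 [318.55484809 261.95013951]]
[-11.26438347 -51.325244    40.17945005] 10.241446358369053 [  2.8  11.7 109.2  -0.   59.1  -7.4]
```

By the wrist view the centre is at x ≈ -11 to -15, so the push is about 48 mm. Retreat, lift, close the fingers and move behind the near end.

Request:
step_arm --motion '[0,0,10,0,0,0,70,-50,0,0,0,0,0,0,-50,0,0,0,0,0,0,0,-38,-20,0,0,0,0,0,-38,-20,0,0,0,0,0,-38,-21,0,0,0,0,0,0,0,0,0,0,0,0,0,0,0,0,0,0,0,0,0,0,0,0,0,0,0,0,0,0,0,0]'

```text
time_s: 12.18
ee_pos: [0.4724, 0.1125, 0.1402]
tcp_rot: [33.4, 90.0, -46.4]
force: [0.5, -0.1, -0.2]
grip_width: 0.007
```

Run:
```python
from h import *
print(get_state()['grip_width'])
m,im,mt,it=look('6')
cv2.imwrite('pics/v6.png',np.vstack([im[:300],cv2.resize(camera('side')[150:310,220:420],(640,512))[150:440]]))
```

```text
0.00716288359503771
12.175 tool cr [-124.7   -1.1  140.2] yaw-cr 0.13 F [ 0.5 -0.1 -0.2]
```

View pics/v6.png

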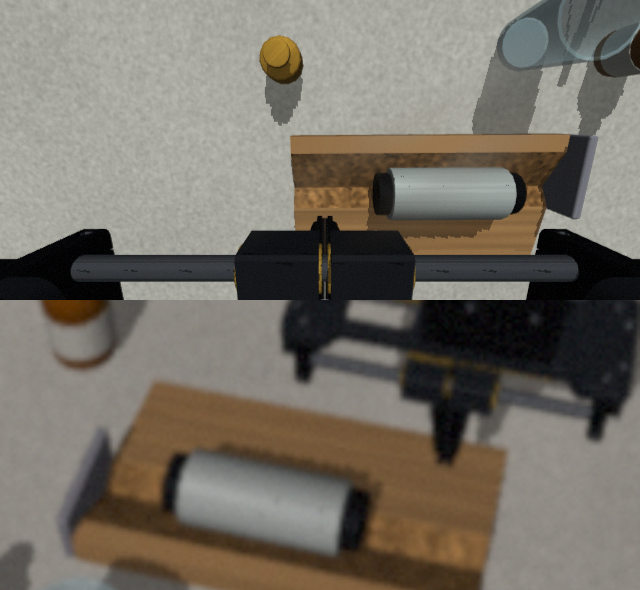

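The closed fingers (col 325) are left of the near end (col about 373), over the groove. Descend and push slowly.

Request:
step_arm --motion '[35,0,0,0,0,0,0,35,0,0,0,0,0,0,35,0,-1,0,0,0,0,0,5,0,0,0,0,0,0,5,0,0,0,0,0,0,5,0,0,0,0,0,0,5,0,0,0,0,0,0,5,0,0,0,0,0,0,4,0,0,0,0,0,0,4,0,0,0,0,0,0,4,0,0,0,0,0]'

```text
time_s: 13.7
ee_pos: [0.5079, 0.1205, 0.035]
tcp_rot: [-93.0, 90.0, -172.8]
force: [-0.3, 0.4, 0.1]
grip_width: 0.006
```

Request:
step_arm --motion '[0,4,0,0,0,0,0,0,4,0,0,0,0,0,0,4,0,0,0,0,0,0,4,0,0,0,0,0]'

```text
time_s: 14.2
ee_pos: [0.5236, 0.1233, 0.035]
tcp_rot: [-97.7, 90.0, -177.5]
force: [-2.4, 0.3, 1.9]
grip_width: 0.004
```

Request:
step_arm --motion '[0,4,0,0,0,0,0,0,4,0,0,0,0,0,0,4,0,0,0,0,0,0,3,0,0,0,0,0]'

```text
time_s: 14.7
ee_pos: [0.5385, 0.126, 0.0351]
tcp_rot: [-103.5, 90.0, 176.7]
force: [-2.1, 0.6, -0.2]
grip_width: 0.004
```

Run:
```python
from h import *
m,im,mt,it=look('7')
cv2.imwrite('pics/v7.png',np.vstack([im[60:300],cv2.resize(camera('side')[150:310,220:420],(640,512))[100:440]]))
```

```text
14.7 tool cr [-57.2   0.6  35.1] yaw-cr 0.17 F [-2.1  0.6 -0.2]
```

View pics/v7.png

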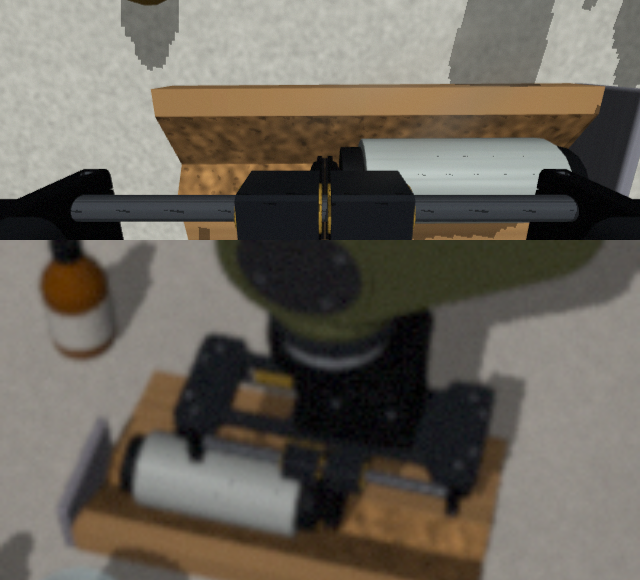

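The cylinder is sliding along the groove (about 2 N), with the far cap near the stop. Continue in small batches and watch for a rise in force.

Request:
step_arm --motion '[0,2,0,0,0,0,0,0,2,0,0,0,0,0,0,2,0,0,0,0,0,0,2,0,0,0,0,0]'

```text
time_s: 15.35
ee_pos: [0.5463, 0.1274, 0.0352]
tcp_rot: [-89.0, 90.0, -168.8]
force: [-2.8, -0.1, 1.8]
grip_width: 0.004
```

Request:
step_arm --motion '[0,1.5,0,0,0,0,0,0,1.5,0,0,0,0,0]'

```text
time_s: 15.6
ee_pos: [0.5492, 0.1279, 0.0352]
tcp_rot: [-100.9, 90.0, 179.3]
force: [-2.5, -0.3, 2.6]
grip_width: 0.0
```

Request:
step_arm --motion '[0,1.5,0,0,0,0,0,0,1.5,0,0,0,0,0]'

```text
time_s: 15.85
ee_pos: [0.5521, 0.1285, 0.0352]
tcp_rot: [-125.5, 90.0, 154.8]
force: [-3.1, -0.7, 2.0]
grip_width: 0.003
```

Request:
step_arm --motion '[0,1,0,0,0,0,0,0,1,0,0,0,0,0]'

```text
time_s: 16.1
ee_pos: [0.5541, 0.1288, 0.0352]
tcp_rot: [-119.4, 90.0, 160.9]
force: [-3.2, -0.1, 2.6]
grip_width: 0.004
```

Request:
step_arm --motion '[0,1,0,0,0,0,0,0,1,0,0,0,0,0]'

```text
time_s: 16.35
ee_pos: [0.5561, 0.1292, 0.0352]
tcp_rot: [-145.2, 90.0, 135.0]
force: [-3.0, -0.2, 2.0]
grip_width: 0.001
```

Request:
step_arm --motion '[0,1,0,0,0,0,0,0,1,0,0,0,0,0]'

```text
time_s: 16.6
ee_pos: [0.558, 0.1295, 0.0351]
tcp_rot: [-52.9, 90.0, -132.7]
force: [-3.0, -0.3, 2.1]
grip_width: 0.005
```

Request:
step_arm --motion '[0,1,0,0,0,0,0,0,1,0,0,0,0,0]'

```text
time_s: 16.85
ee_pos: [0.5595, 0.1298, 0.0351]
tcp_rot: [-91.2, 89.9, -170.9]
force: [-6.4, -0.2, 4.7]
grip_width: 0.005
```

Request:
step_arm --motion '[0,1,0,0,0,0,0,0,1,0,0,0,0,0]'

```text
time_s: 17.1
ee_pos: [0.5596, 0.1298, 0.0351]
tcp_rot: [-89.6, 89.6, -169.3]
force: [-13.8, -2.9, 12.3]
grip_width: 0.005
```

Run:
```python
from h import *
m,im,mt,it=look('8')
cv2.imwrite('pics/v8.png',np.vstack([cv2.resize(im[100:260,340:640],(640,341)),cv2.resize(camera('side')[200:300,230:350],(640,533))[100:360]]))
```

```text
17.1 tool cr [-35.8   0.6  35.1] yaw-cr 0.18 F [-13.8  -2.9  12.3]
```

View pics/v8.png

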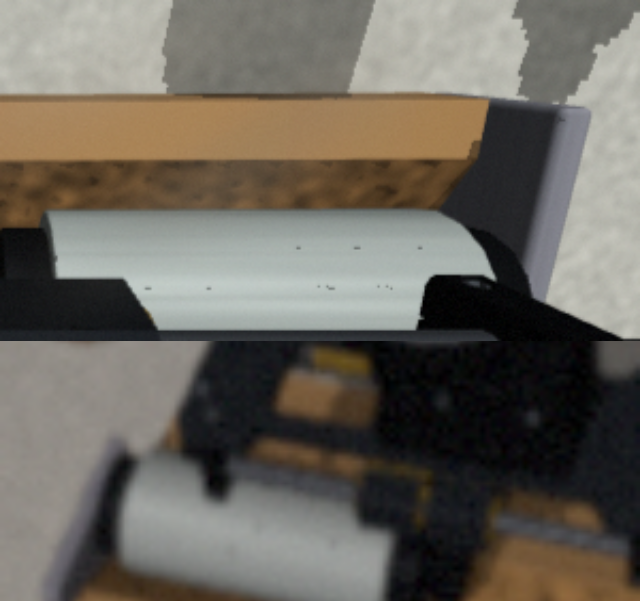

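Force jumped to about 14 N with no further advance, and both views show the far cap against the stop. Back off along the groove, lift clear, and check.

Request:
step_arm --motion '[0,-1,0,0,0,0,0,0,-2,0,0,0,0,0,0,-6,0,0,0,0,0,0,-15,0,0,0,0,0,0,-20,0,0,0,0,0,-40,0,0,0,0,0,0,-50,0,0,0,0,0,0,-50,-50,0,0,0,0,0,0,-50,0,0,0,0,0,0,0,0,0,0,0,0]'

```text
time_s: 18.5
ee_pos: [0.4229, 0.1053, 0.1686]
tcp_rot: [80.2, 90.0, 0.4]
force: [1.4, -0.2, -0.8]
grip_width: 0.004
```

Run:
```python
from h import *
m,im,mt,it=look('9')
si=camera('side');ms=camera_model('side')
b=cv2.imread('pics/top0.png'); f=lambda w:((w-D['t'])@D['M']*1e3).round(1).tolist()
e=np.array([[.1,0,.031],[-.03,0,.031]])@D['M'].T+D['t'];print('expected side ends',proj(ms,e).round(),'top',proj(mt,e).round())
i2=camera('side');print('still',cv2.absdiff(si,i2)[200:300,230:400].mean())
cv2.imwrite('pics/v9.png',np.vstack([cv2.resize(si[200:310,220:400],(640,391))[:330],cv2.resize(it[130:290,200:456],(432,270),interpolation=3) if 0 else cv2.resize(it[130:237,200:456],(640,268),interpolation=3)]))
```

```text
18.5 tool cr [-174.7    0.4  168.6] yaw-cr 0.17 F [ 1.4 -0.2 -0.8]
expected side ends [[253. 248.]
 [312. 260.]] top [[267. 173.]
 [276. 220.]]
still 2.295294117647059
```

View pics/v9.png

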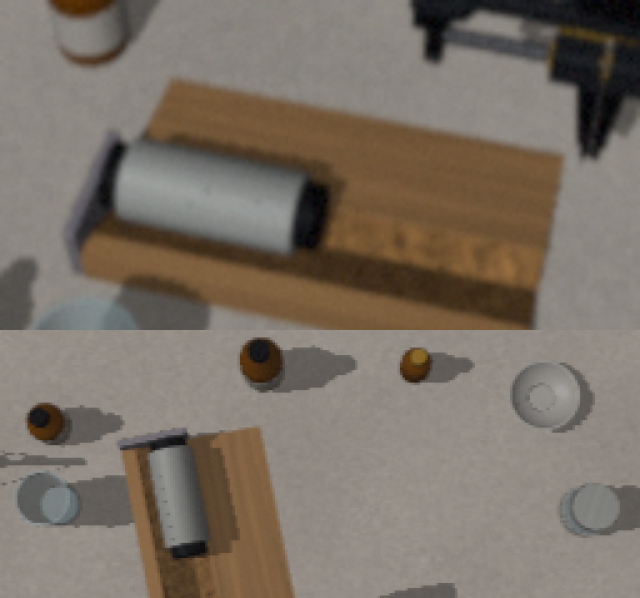

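The cylinder lies parallel in the groove with its far cap at the stop (top crop (170,440)), the arm is clear and the bystanders are in place. Hand in.

```bash
python3 -c "
from rig import *
print(job_done())"
```

```text
the job is handed in; nothing more can be done
None
```

The cylinder was rolled up the ramp by its side with two spread fingers and dropped into the V-groove. It was then pushed by its near end along the groove to the steel stop. I handed the job in at about 18.7 s of the 51 s; no verdict was reported.

**What the checks showed**
- **Stop contact:** the push force rose from about 3 N to 14 N with no further advance, which is the sign of contact. After I backed off and lifted clear, the top and side views show the cylinder lying parallel in the groove with its far cap at the stop.
- **Bystanders:** the five in the last crops (both bottles, vial, dish and beaker) and the jar look unmoved in the top view. The weight was outside that last crop, and I did not measure any of them again at the end.
- **Turns of the cylinder:** I did not measure the angle it turned. About 220 mm of rolling is roughly 1.4 turns if it did not slip.

**What disagreed**
- **Cradle position:** the wrist view put the cradle features about 4 mm further along x than the top-view fit. I relied on the force contact for the final position, so the exact gap to the stop was not measured.
- **Stillness:** the last two side pictures differed by about 2.3 grey levels on average. I took this as camera noise.

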